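# Nudge the egg cup into the well of its saucer

### The arm

A 6-joint arm with a two-finger parallel gripper is mounted at the origin on a cart in front of the work surface, level with it; the furniture and walls round the work are solid. World frame = base frame: x ahead of the robot, y to its left, z up, the work surface at z = 0. Lengths are in m, angles in rad, forces in N, time in s.
With the tool pointing down it reaches from about 0.275 to 0.75 m from the base axis. Payload 10.2 kg.
Tool frame: the origin (TCP) lies midway between the tips of the shut fingers; the grasp point (between the pads) lies 19 mm behind it (ctrl.tcp_to_grasp is the distance from the TCP to the grasp point, in m); z points along the fingers, y is the line along which they close (so a half turn about z gives the same grasp; the last joint's range is limited). The gripper opens to 85 mm and grips with 20 to 120 N. Pads are 22 mm wide; open, the fingers measure 114 mm over their backs; the gripper's body (76 mm by 85 mm) begins 54 mm behind the grasp point. The pads swing forward as they close: fully open they stand 13 mm farther back than shut.
Start: joints at [0.918, 0.313, 1.498, -0, 1.331, -0.223], TCP at [0.219, 0.477, 0.231] pointing down, gripper open.
Joint ranges: [-2.94, 2.94], [-0.97, 2.17], [0.19, 2.56], [-1.23, 4.37], [0.02, 3.11], [-2.88, 2.88]. Speed limits (rad/s): [2.39, 2.39, 3.01, 3.14, 3.14, 3.14].

### API

Orientations are given as a rotation vector (axis times angle).
In Python, from plant import ctrl gives the robot as it stands. The module is installed in compiled form; this text tells all that it offers.
- The arm moves only by the shell command python3 -m crank, which reads ROWS from standard input. ROWS is a JSON list that holds a single list of rows (three levels of brackets), with 1 to 5 rows, each of 5 numbers: dx, dy, dz in shares of 30 cm (1.0 is 30 cm), then a turn about the tool's z in a scale on which 1.0 is 45 degrees, then the opening from 0.0 (shut) to 1.0 (fully open); each row is the pose to reach, as a shift and turn from the pose commanded when the command began, along the tool's axes at that moment; what a row does not reach only later rows make up. A row lasts 1/10 s, in which the tool goes at most 0.05 m and 0.15 rad, less where a joint would pass 70% of its speed; a pose out of reach is approached as far as the arm can. The fingers move at their own pace and stop on an object; the grip force is fixed at half the most. Time passes only in rows, so rows that do not move let the fingers close. It prints the time, the measured TCP pose, the force, the opening and the grip force at its end. Shift and turn numbers lie between -1 and 1, and a call with a number outside is refused. Input that does not fit is refused with a message, and nothing moves.
- ctrl.state(): the state, without advancing time (a new reading comes with each control period).
- ctrl.grab_frame(name): name is "side" or "top" or "wrist"; returns the picture (400x640x3 uint8, red, green, blue); there is no depth.
- ctrl.camera_model(name): a dict with "K" (3x3 intrinsics, pixels), "camera_from_world" (4x4, takes a point from world to camera coordinates); the wrist camera has in their place "T_tool_cam" (4x4, takes a point from camera to tool coordinates, whose origin is the TCP and whose axes are the flange's). Camera axes: x right, y down, z forward; pixel columns grow to the right and rows downward; lengths in m; the calibration is good to about 2 mm. The wrist camera is an equidistant fisheye: a pixel r from the principal point sees the ray r / f radians off the axis. A picture is of the moment at which its call begins: read the wrist's pose just before it. camera_model takes no time and is no camera call.
- ctrl.close_job(): hands the job in; it is judged then, once.
Trained networks look in the newest picture that a camera, given by its name, has taken for a name from the list of things; names that differ only in an ending like _2 or _b are one class to them, and where a whole thing is asked for, a point or a joint stands for the part that bears it (a point fixed in the world has none). Each returns a list of dicts, best first, with "conf" (0 to 1); they miss things now and then, are a little off and sometimes report something else, mostly with a low value. They report only what shows in the picture. A call takes as long as a camera call.
- ctrl.spot_in(target, camera): "xyz" ([x, y, z] in m, in world coordinates, good to about 4 mm: the middle of the surface that is visible of it).
- ctrl.landmark_of(target, camera): "xyz" ([x, y, z] in m, in world coordinates, good to about 4 mm: a listed point, or the origin of a listed thing).
The state is a dict: "time": time; "q": joint angles; "dq": joint speeds; "joint_torque": joint torques, N m; "position": TCP position; "orientation": TCP orientation; "contact_force": force on the tool from outside, world axes, zero at the start; "wrist_torque": the same for the moment, N m; "grip_width": opening from 0.0 (shut) to 1.0 (fully open); "grip_force": force on a finger pad.
Only numpy, scipy, OpenCV 4.12 (cv2) and the standard library are available. Lean on these libraries where they do the work, as an engineer would, in place of code of your own. Each camera call takes 0.05 s, during which the arm holds its last target. There are 200 camera calls.

### The job

Breakfast for two is laid: on one of the two saucers the egg cup stands off-centre, beside the round well that should hold its foot. With light taps of the fingertips, never gripping or lifting it, nudge that egg cup until its foot drops fully into the well and it stands upright with the boiled egg still in it. Don't topple the cup or shove its saucer away, and leave the other egg, the teaspoon, the salt shaker and the mug alone.

Things in the scene. Friction and masses are not known exactly. Their poses are not given: they have to be found in the camera images.
- saucer: Saucer under the off-centre cup: round, blue-grey stoneware, 145 mm across, loose, 0.3 kg. Origin: centre of its underside, z up. Flat top 7.5 mm above the worktop out to 60 mm from the centre, then the edge rises to 12 mm at 72 mm. In the middle a well with a bare-clay floor, 48 mm across at the floor, bevelled to 52 mm at the top, 3.5 mm deep. Friction on worktop about 0.6.
- saucer_well (a point): Centre of the floor of that saucer's well, 4 mm above the worktop. A cup pushed towards it soon dips the leading edge of its foot into the well, leaning forward about 0.2 rad, slides on leaning, and drops level, 3.5 mm lower than it began, within about 2 mm of the centre. Pushed farther it tips over the well's edge.
- egg_cup: Cup to be centred: stoneware, 48 mm high, 0.09 to 0.14 kg, loose. Origin: centre of the foot's underside, z up. Foot 44 mm across, 3.5 mm thick; stem 23 mm across; bowl widest (55 mm) 33 mm up, rim 52 mm across. Starts on the saucer's flat top, 18 to 28 mm off centre, to a side or nearer the robot. Friction on the saucer about 0.35: pushed at its widest or lower it slides, higher it may topple.
- egg: The brown boiled egg, 44 mm across and 57 mm high, standing loose (about 1 mm of play) in that egg cup, blunt end down; its top is 77 mm above the cup's foot. Origin: centre of its underside, z up. It starts 20 mm above the foot of the cup.
- saucer_2: The other saucer, same shape; leave it. Origin as saucer.
- egg_cup_2: The other egg cup, same shape, already seated in the well of saucer_2; leave it. Origin as egg_cup.
- egg_2: The other boiled egg, standing in egg_cup_2; leave it. Origin as egg.
- teaspoon: Steel teaspoon, 130 mm long, 26 mm wide, 11 mm high, lying loose on the worktop between the two saucers, roughly pointing away from the robot; leave it. Origin: centre of its underside.
- salt_shaker: Glass salt shaker with a grey top, 44 mm across, 90 mm high, standing loose behind the saucers; leave it. Origin: centre of its underside.
- mug: Mug with a dark upper half, 82 mm across without its handle, 97 mm high, standing loose to the left of the saucers; leave it. Origin: centre of the underside of its 82x114 mm outline, handle to its own -y.

How it is judged:
At the end, for the whole second after the job is handed in: Cup in its saucer's well: within 4 mm of centre, foot on the well floor, upright within 0.05 rad, at rest; its egg in it (within 10 mm of the axis, tilt under 0.3 rad); the saucer flat, within 30 mm of its start; the other cup still seated (horizontal distance between egg_cup and saucer_well below 0.004 m and z of egg_cup in the frame of saucer below 0.0052 m and angle between egg_cup's own z axis and vertical below 0.05 rad and horizontal distance between egg and egg_cup below 0.01 m and angle between egg's own z axis and vertical below 0.3 rad and z of egg in the frame of egg_cup below 0.026 m and distance of saucer from where it was at the start of the episode below 0.03 m and angle between saucer's own z axis and vertical below 0.04 rad and linear speed of egg_cup below 0.01 m/s and horizontal distance between egg_cup_2 and saucer_2 below 0.004 m and z of egg_cup_2 in the frame of saucer_2 below 0.0052 m); the robot touches nothing.
It fails at once if the egg cup is toppled (tilted more than 0.5 rad) (angle between egg_cup's own z axis and vertical above 0.5 rad).
It fails at once if the egg cup or its saucer is lifted (cup's foot more than 22 mm above the worktop, saucer more than 12 mm) (height (world z) of egg_cup above 0.022 m or height (world z) of saucer above 0.012 m).
It fails at once if the egg comes out of its cup (distance between egg and egg_cup above 0.035 m or angle between egg's own z axis and vertical above 0.8 rad).
It fails at once if the cup or egg is gripped or struck hard (more than 10 N from the fingers) (contact force between the fingers and egg_cup above 10 N or contact force between the fingers and egg above 10 N).
It fails at once if the other setting or another thing is moved (more than 15 mm) (distance of any of saucer_2, egg_cup_2, egg_2, teaspoon, salt_shaker, mug from where it was at the start of the episode above 0.015 m).
It also fails if it takes over 45 s, if anything falls off the work surface, if the arm or the gripper's body presses on something with over 40 N, if the wrist force passes 120 N, or if a joint passes its speed limit or range.

## Working session

There is one attempt and no reset: what is moved stays moved. The work goes in short steps, Python scripts to look and compute and a shell command to move; the robot and the scene stay as the last step left them, time stands still between calls to the robot, and variables do not carry over. Pictures are saved under pics/ and viewed, at most 10 in all, crops included, and the job is handed in when it is done.

```bash
mkdir -p pics; python3 - <<'E'
from plant import ctrl
import cv2,numpy as np
s=ctrl.state();print(s['position'],s['orientation'],s['time'])
ims=[]
for c in ("side","top"):
    im=ctrl.grab_frame(c);cv2.imwrite(f"pics/{c}0.png",im[:,:,::-1])
    for n in ("egg_cup","egg","saucer","saucer_well","teaspoon","salt_shaker","mug"):
        print(c,n,[(np.round(d['xyz'],4).tolist(),round(d['conf'],2)) for d in ctrl.landmark_of(n,c)][:3])
for c in ("side","top"):
    m=ctrl.camera_model(c);print(c,np.round(m['K'],1).tolist(),np.round(np.linalg.inv(m['camera_from_world']),3).tolist())
E
```

```text
[0.21860438 0.4770396  0.23074147] [-6.69833203e-01 -3.06879818e+00  1.79137286e-03] 0.0
side egg_cup [([0.4677, -0.0666, 0.0104], 0.63), ([0.4885, 0.3005, 0.0052], 0.55), ([0.4879, 0.1034, -0.0027], 0.54)]
side egg [([0.4877, 0.3005, 0.0257], 0.67), ([0.4663, -0.0708, 0.0259], 0.61)]
side saucer [([0.4889, 0.3021, -0.0016], 0.86), ([0.4781, -0.0814, -0.0019], 0.77)]
side saucer_well [([0.4826, -0.0837, 0.0032], 0.95)]
side teaspoon [([0.4866, 0.2987, 0.0086], 0.57), ([0.4847, 0.1061, -0.0024], 0.55)]
side salt_shaker [([0.649, 0.0982, -0.0012], 0.95)]
side mug [([0.547, 0.4974, 0.0008], 0.73)]
top egg_cup [([0.4886, 0.2992, 0.0039], 0.68), ([0.4642, -0.0762, 0.0086], 0.46)]
top egg [([0.4927, 0.3017, 0.024], 0.7), ([0.4688, -0.0767, 0.0276], 0.61)]
top saucer [([0.4867, 0.3007, 0.0011], 0.58), ([0.4835, -0.0784, -0.0025], 0.57)]
top saucer_well [([0.4851, -0.0799, 0.0036], 0.57)]
top teaspoon [([0.4885, 0.1023, -0.0064], 0.51)]
top salt_shaker [([0.6505, 0.0989, -0.0017], 0.72), ([0.4898, 0.3019, 0.0002], 0.5)]
top mug [([0.5517, 0.4988, -0.0045], 0.88)]
side [[438.9, 0.0, 321.5], [0.0, 438.9, 199.0], [0.0, 0.0, 1.0]] [[0.845, -0.299, 0.444, 0.05], [-0.535, -0.485, 0.692, -0.531], [0.009, -0.822, -0.57, 0.688], [0.0, 0.0, 0.0, 1.0]]
top [[432.1, 0.0, 317.5], [0.0, 432.1, 197.1], [0.0, 0.0, 1.0]] [[-0.011, -0.987, 0.161, 0.389], [-1.0, 0.009, -0.014, 0.247], [0.012, -0.161, -0.987, 1.0], [0.0, 0.0, 0.0, 1.0]]
```

View pics/side0.png

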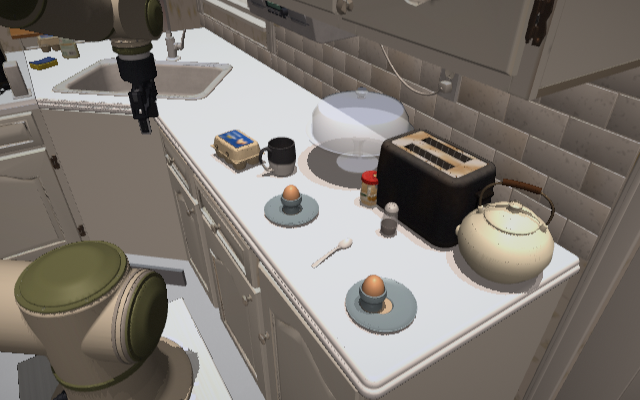

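View pics/top0.png

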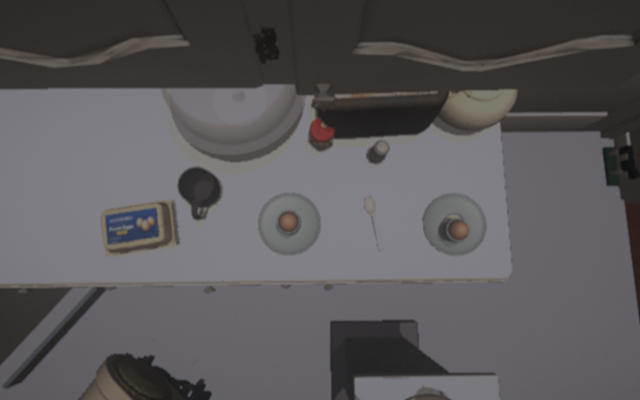

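The side view shows the off-centre cup at about (372,292), with the bare clay visible to its right at (387,308). The top view shows its egg at (458,229) and the saucer centre at about (454,224). I'll move the wrist camera over to look closer.

Units first: shifts go in shares of 30 cm and turns go in shares of 45 degrees. So -0.185 m / 0.3 = -0.6167, -0.17 m / 0.3 = -0.5667, -0.43 rad / 0.7854 = -0.5475.

```bash
echo '[[[-0.1133, -0.1233, 0, -0.1273, 0.4], [-0.2267, -0.2467, 0, -0.2546, 0.4], [-0.34, -0.37, 0, -0.382, 0.4], [-0.4533, -0.4933, 0, -0.5093, 0.4], [-0.5667, -0.6167, 0, -0.5475, 0.4]]]' | python3 -m crank
```

```text
time: 1.3
position: [0.2958, 0.2382, 0.2315]
orientation: [-0.006, 3.141, 0.0]
contact_force: [2.1, 0.1, -0.7]
grip_width: 0.399
grip_force: 0.0
```

```bash
python3 - <<'E'
from plant import ctrl
import numpy as np
from scipy.spatial.transform import Rotation as R
s=ctrl.state();r=R.from_rotvec(s['orientation'])
print(s['position'],r.as_matrix().round(3).tolist(), r.inv().apply(np.array([.40,-.09,s['position'][2]])-s['position']))
m=ctrl.camera_model('wrist');print({k:np.round(v,3).tolist() if not isinstance(v,str) else v for k,v in m.items()})
E
```

```text
[0.2957825  0.23815928 0.23145382] [[-1.0, -0.004, 0.001], [-0.004, 1.0, 0.0], [-0.001, 0.0, -1.0]] [-1.02861750e-01 -3.28586762e-01  4.34276314e-06]
{'K': [[309.707, 0.0, 321.443], [0.0, 309.707, 197.761], [0.0, 0.0, 1.0]], 'T_tool_cam': [[-0.0, -0.948, -0.319, 0.083], [1.0, 0.001, -0.002, -0.001], [0.002, -0.319, 0.948, -0.143], [0.0, 0.0, 0.0, 1.0]]}
```

Converted, -0.235 m / 0.3 = -0.7833, -0.188 m / 0.3 = -0.6267.

```bash
echo '[[[-0.05, -0.1567, 0, 0, 0.4], [-0.1, -0.3133, 0, 0, 0.4], [-0.15, -0.47, 0, 0, 0.4], [-0.2, -0.6267, 0, 0, 0.4], [-0.25, -0.7833, 0, 0, 0.4]]]' | python3 -m crank >/dev/null; echo '[[[-0.0467, -0.1567, 0, 0, 0.4], [-0.0933, -0.3133, 0, 0, 0.4], [-0.0933, -0.3133, 0, 0, 0.4]]]' | python3 -m crank
cat > h.py <<'E'
from plant import ctrl
import cv2,numpy as np
from scipy.spatial.transform import Rotation as R
def pose():
    s=ctrl.state();T=np.eye(4);T[:3,:3]=R.from_rotvec(s['orientation']).as_matrix();T[:3,3]=s['position'];return T
def ray(uv,T):
    m=ctrl.camera_model('wrist');K=m['K'];C=T@m['T_tool_cam']
    d=(np.array(uv,float)-[K[0,2],K[1,2]])/K[0,0];r=np.hypot(*d)
    v=np.array([*(d/r*np.sin(r)),np.cos(r)]);return C[:3,3],C[:3,:3]@v
def onz(uv,T,z):
    o,v=ray(uv,T);return (o+v*(z-o[2])/v[2])[:2]
def lm(names,c):
    for n in names: print(c,n,[(np.round(d['xyz'],4).tolist(),round(d['conf'],2)) for d in ctrl.landmark_of(n,c)][:2])
def look(f,c='wrist',box=None):
    T=pose();im=ctrl.grab_frame(c);cv2.imwrite(f,im[:,:,::-1]);np.save('T_'+c+'.npy',T);return T,im
E
python3 - <<'E'
from h import *
T,im=look('pics/w1.png');print(T[:3,3])
lm(["egg_cup","egg","saucer","saucer_well"],'wrist')
E
```

```text
time: 2.1
position: [0.3996, -0.0936, 0.2311]
orientation: [0.008, 3.141, -0.002]
contact_force: [-0.3, 0.9, 0.1]
grip_width: 0.4
grip_force: 0.0
[ 0.3996158  -0.09356624  0.2311054 ]
wrist egg_cup [([0.4677, -0.0711, 0.0252], 0.74), ([0.4645, -0.0695, 0.0087], 0.66)]
wrist egg [([0.4671, -0.071, 0.025], 0.97), ([0.4896, 0.303, 0.0272], 0.92)]
wrist saucer [([0.4835, -0.0803, 0.0015], 0.94), ([0.4878, 0.3038, 0.001], 0.56)]
wrist saucer_well [([0.4876, -0.0797, 0.0014], 0.92)]
```

View pics/w1.png

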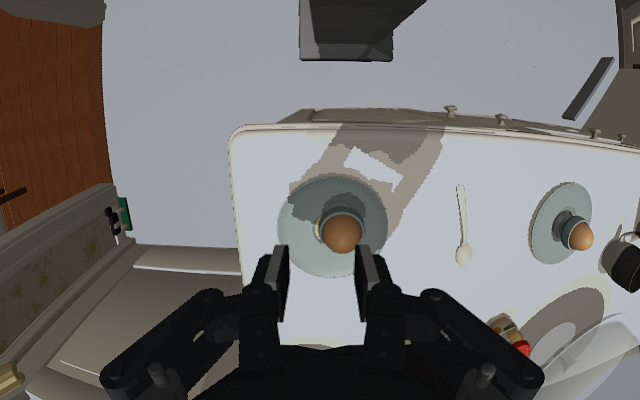

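The wrist view shows the egg at (342,235), with the clay of the well to its left at (318,228). The saucer outline is centred at about (332,225). So the cup must go away from the robot and to its right, and I'll take a second view from lower and behind it.

Converted, 0.09 m / 0.3 = 0.3, 0.054 m / 0.3 = 0.18, 0.47 rad / 0.7854 = 0.5984.

```bash
echo '[[[0.0133, 0.0467, 0.0833, 0.1655, 0.3], [0.02, 0.0933, 0.1667, 0.331, 0.3], [0.0333, 0.14, 0.25, 0.4838, 0.3], [0.0333, 0.18, 0.3, 0.5984, 0.3], [0.0333, 0.18, 0.3, 0.5984, 0.3]]]' | python3 -m crank
cat > fit.py <<'E'
from h import *
from scipy.optimize import least_squares
import sys
# saucer: silhouette circle r=72.5mm at z=.012 ; grey-blue mask edge points fitted in world plane
def saucer(im,T,c0=(.4834,-.0806)):
    hsv=cv2.cvtColor(im,cv2.COLOR_RGB2GRAY);g=cv2.GaussianBlur(hsv,(3,3),0)
    e=cv2.Canny(g,30,80);ys,xs=np.nonzero(e)
    P=np.array([onz((x,y),T,.0115) for x,y in zip(xs,ys)])
    c=np.array(c0)
    for w in (.010,.005,.003):
        q=P[np.abs(np.hypot(*(P-c).T)-.0725)<w]
        c=least_squares(lambda c:np.hypot(*(q-c).T)-.0725,c,loss='soft_l1',f_scale=.001).x
    return c,len(q)
def egg(im,T):
    hsv=cv2.cvtColor(im,cv2.COLOR_RGB2HSV);m=cv2.inRange(hsv,(5,110,60),(20,255,255))
    m[:, :200]=0;m[300:]=0
    n,l,st,ce=cv2.connectedComponentsWithStats(m)
    k=[i for i in range(1,n) if st[i,4]>200]
    out=[]
    for i in k:
        ys,xs=np.nonzero(l==i);out.append((ce[i].round(1),st[i].tolist(),onz(ce[i],T,.060).round(4)))
    return out
E
python3 - <<'E'
from fit import *
from h import *
im=cv2.imread('pics/w1.png')[:,:,::-1];T=np.load('T_wrist.npy');print(saucer(im,T),egg(im,T))
T,im=look('pics/w2.png');print(T[:3,3]);print(saucer(im,T),egg(im,T))
lm(["egg_cup","egg","saucer","saucer_well"],'wrist')
E
```

```text
time: 2.85
position: [0.3875, -0.033, 0.1402]
orientation: [-0.726, -3.053, -0.001]
contact_force: [-0.8, 0.1, 0.9]
grip_width: 0.3
grip_force: 0.0Traceback (most recent call last):
  File "<stdin>", line 3, in <module>
  File "fit.py", line 8, in saucer
    P=np.array([onz((x,y),T,.0115) for x,y in zip(xs,ys)])
                ~~~^^^^^^^^^^^^^^^
  File "h.py", line 11, in onz
    o,v=ray(uv,T);return (o+v*(z-o[2])/v[2])[:2]
        ~~~^^^^^^
  File "h.py", line 7, in ray
    m=ctrl.camera_model('wrist');K=m['K'];C=T@m['T_tool_cam']
ValueError: time passes only in moves, steps and waits
```

Too many `camera_model` calls in one script triggered that error, so I'll cache the result.

```bash
sed -i "s/^def ray/WM=ctrl.camera_model('wrist')\ndef ray/; s/    m=ctrl.camera_model('wrist');K=m/    m=WM;K=m/" h.py
python3 - <<'E'
from fit import *
im=cv2.imread('pics/w1.png')[:,:,::-1].copy();T=np.load('T_wrist.npy');print(saucer(im,T),egg(im,T))
T,im=look('pics/w2.png');print(T[:3,3]);print(saucer(im,T),egg(im,T))
lm(["egg_cup","egg","saucer","saucer_well"],'wrist')
E
```

```text
(array([ 0.4818838 , -0.08195706]), 382) [(array([341.6, 233.2]), [323, 215, 38, 38, 1145], array([ 0.4647, -0.0733])), (array([580.6, 236.8]), [569, 222, 25, 28, 483], array([0.4866, 0.2948]))]
[ 0.38754787 -0.03298095  0.1401855 ]
(array([ 0.48246906, -0.08130245]), 379) [(array([627.7, 152.4]), [616, 133, 24, 38, 769], array([0.484 , 0.2922])), (array([323. , 289.2]), [299, 276, 49, 24, 958], array([ 0.4554, -0.0675]))]
wrist egg_cup [([0.4627, -0.0689, 0.0061], 0.76), ([0.4924, 0.3026, 0.0064], 0.75)]
wrist egg [([0.4674, -0.0739, 0.027], 0.91), ([0.4874, 0.3016, 0.0254], 0.76)]
wrist saucer [([0.4899, 0.3038, 0.002], 0.56)]
wrist saucer_well []
```

View pics/w2.png

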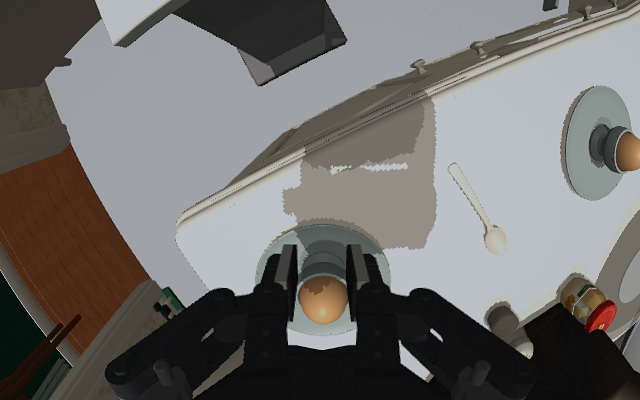

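The egg is now at (323,298) between the fingers in the picture, and the fingers are still clear of it. I'll triangulate the egg from both views.

```bash
sed -i 's/m\[300:\]=0/m[340:]=0/' fit.py
python3 - <<'E'
from fit import *
T2=np.load('T_wrist.npy')
# pose for w1 (recorded)
T1=np.eye(4);T1[:3,:3]=R.from_rotvec([.008,3.141,-.002]).as_matrix();T1[:3,3]=[.3996158,-.09356624,.2311054]
im1=cv2.imread('pics/w1.png')[:,:,::-1].copy();im2=cv2.imread('pics/w2.png')[:,:,::-1].copy()
# fit egg: silhouette of visible part (ellipsoid above rim) vs mask centroid/bbox
u=np.random.default_rng(0).normal(size=(4000,3));u/=np.linalg.norm(u,axis=1)[:,None]
E=u*[.022,.022,.0285]+[0,0,.0075+.020+.0285];E=E[E[:,2]>.054]
def proj(P,T):
    Q=(np.linalg.inv(T@WM['T_tool_cam'])@np.c_[P,np.ones(len(P))].T)[:3].T
    th=np.arctan2(np.hypot(Q[:,0],Q[:,1]),Q[:,2]);d=Q[:,:2]/np.hypot(Q[:,0],Q[:,1])[:,None]
    return d*(th*WM['K'][0,0])[:,None]+[WM['K'][0,2],WM['K'][1,2]]
def cen(p):
    h=cv2.convexHull(p.astype(np.float32));m=cv2.moments(h);return np.array([m['m10']/m['m00'],m['m01']/m['m00']]),h.min((0,1)).round(),h.max((0,1)).round()
for im,T in((im1,T1),(im2,T2)):
    e=[x for x in egg(im,T) if x[0][0]<450][0];print(e[:2])
    r=least_squares(lambda c:cen(proj(E+[*c,0],T))[0]-e[0],[.466,-.072],diff_step=1e-3);print('egg axis',r.x,r.cost,cen(proj(E+[*r.x,0],T)))
E
```

```text
(array([341.6, 233.2]), [323, 215, 38, 38, 1145])
egg axis [ 0.4653898  -0.07325367] 2.400812805371004e-13 (array([341.60000021, 233.19999934]), array([322., 214.], dtype=float32), array([361., 253.], dtype=float32))
(array([323.2, 297.9]), [299, 276, 49, 48, 1703])
egg axis [ 0.46409311 -0.07165625] 7.57715879180163e-12 (array([323.20000288, 297.89999738]), array([299., 274.], dtype=float32), array([348., 323.], dtype=float32))
```

Measured: the cup is at (0.465,-0.072) and the well at (0.482,-0.082). The tool is aligned with the line between them, so I'll descend behind the cup and approach.

Converted, 0.118 m / 0.3 = 0.3933, 0.09 m / 0.3 = 0.3.

```bash
echo '[[[0, 0, 0.15, 0, 0.3], [0, 0, 0.3, 0, 0.3], [0, 0, 0.3933, 0, 0.3], [-0.0667, 0, 0.3933, 0, 0.3], [-0.1167, 0, 0.3933, 0, 0.3]]]' | python3 -m crank; echo '[[[-0.02, 0, 0, 0, 0.3], [-0.02, 0, 0, 0, 0.3]]]' | python3 -m crank
python3 - <<'E'
from fit import *
T,im=look('pics/w3.png');print(T[:3,3]);print(saucer(im,T),egg(im,T))
d=np.array([.893,-.45]);print((np.array([.4648,-.0724])-T[:2,3])@d,ctrl.state()['contact_force'])
E
```

```text
time: 3.6
position: [0.4208, -0.0518, 0.0231]
orientation: [-0.73, -3.055, 0.0]
contact_force: [0.4, 0.3, 0.1]
grip_width: 0.301
grip_force: 0.0
time: 3.8
position: [0.4259, -0.0542, 0.0237]
orientation: [0.731, 3.054, -0.0]
contact_force: [0.1, 0.5, -0.6]
grip_width: 0.299
grip_force: 0.0
[ 0.42587502 -0.05421633  0.02365144]
(array([ 0.48279005, -0.08070972]), 432) [(array([327.7, 335.3]), [295, 330, 61, 10, 460], array([ 0.4446, -0.062 ]))]
0.04294265517900399 [-0.57628581  0.14306811  0.3295007 ]
```

View pics/w3.png

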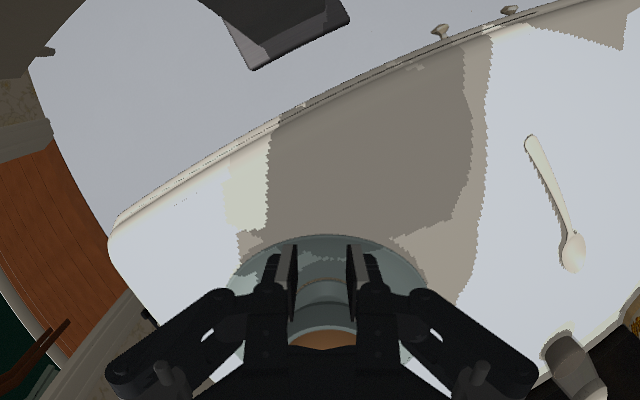

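The cup is centred between the fingers, with its bowl at about (324,320) and the fingers at columns 293 and 350. Next come slow pushes, with the side camera tracking the egg.

Converted, -0.012 m / 0.3 = -0.04, -0.01 m / 0.3 = -0.0333.

```bash
echo '[[[-0.01, 0, 0, 0, 0.3], [-0.02, 0, 0, 0, 0.3], [-0.0267, 0, 0, 0, 0.3], [-0.0333, 0, 0, 0, 0.3], [-0.04, 0, 0, 0, 0.3]]]' | python3 -m crank
cat > side.py <<'E'
from h import *
M=ctrl.camera_model('side')
def px(P):
    q=M['camera_from_world']@np.r_[P,1];q=M['K']@q[:3];return q[:2]/q[2]
def blob(im):
    hsv=cv2.cvtColor(im,cv2.COLOR_RGB2HSV);m=cv2.inRange(hsv,(4,110,60),(20,255,255));m[:,:340]=0;m[:,420:]=0;m[:255]=0
    n,l,st,ce=cv2.connectedComponentsWithStats(m);i=1+np.argmax(st[1:,4]);return ce[i].round(2),st[i].tolist()
E
cat > chk.py <<'E'
from side import *
import sys
print('start',blob(cv2.imread('pics/side0.png')[:,:,::-1].copy()))
f=sys.argv[1];T,im=look(f'pics/{f}.png','side');print(T[:3,3],'now',blob(im))
a=np.array([.4648,-.0724,.07]);b=np.array([.4822,-.0816,.0665]);print('pred shift',px(b)-px(a),'drop part',px(b)-px(b+[0,0,.0035]))
cv2.imwrite(f'pics/{f}c.png',cv2.resize(im[230:350,300:460,::-1],None,fx=4,fy=4))
lm(['egg_cup','egg','saucer_well'],'side')
d=np.array([.893,-.45]);print('tcp to well',(np.array([.4824,-.0813])-T[:2,3])@d, np.round(ctrl.state()['contact_force'],1))
E
python3 chk.py s1
```

```text
time: 4.35
position: [0.4361, -0.0591, 0.0233]
orientation: [0.731, 3.055, 0.0]
contact_force: [-0.6, -0.4, 0.8]
grip_width: 0.301
grip_force: 0.0
start (array([373.03, 286.03]), [362, 276, 22, 20, 338])
[ 0.43612884 -0.05913492  0.02331403] now (array([377.85, 285.47]), [369, 276, 18, 20, 293])
pred shift [9.83917146 0.77051319] drop part [-0.1582253   1.28122956]
side egg_cup [([0.4891, 0.2996, 0.0039], 0.63), ([0.4689, -0.0662, 0.0127], 0.58)]
side egg [([0.4675, -0.071, 0.0261], 0.86)]
side saucer_well [([0.4839, -0.083, 0.0036], 0.56)]
tcp to well 0.051294429156596426 [ 0.4  0.3 -0.1]
```

View pics/s1c.png

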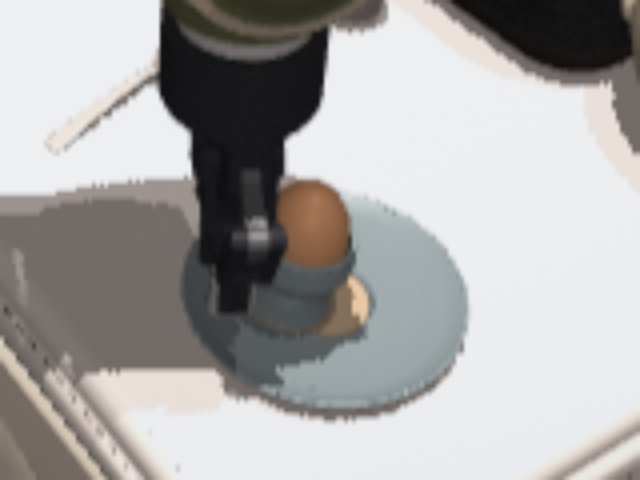

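The fingers are touching the cup, with the egg upright at crop (312,225) and the clay visible ahead at (355,300). I'll keep pushing.

Converted, -0.009 m / 0.3 = -0.03, -0.008 m / 0.3 = -0.0267.

```bash
echo '[[[-0.0067, 0, 0, 0, 0.3], [-0.0133, 0, 0, 0, 0.3], [-0.02, 0, 0, 0, 0.3], [-0.0267, 0, 0, 0, 0.3], [-0.03, 0, 0, 0, 0.3]]]' | python3 -m crank
python3 chk.py s2
```

```text
time: 5.05
position: [0.4442, -0.0633, 0.0233]
orientation: [-0.731, -3.055, 0.0]
contact_force: [-0.3, -0.1, 0.4]
grip_width: 0.297
grip_force: 0.2
start (array([373.03, 286.03]), [362, 276, 22, 20, 338])
[ 0.44421311 -0.06327818  0.0232688 ] now (array([383.06, 286.16]), [374, 276, 19, 21, 302])
pred shift [9.83917146 0.77051319] drop part [-0.1582253   1.28122956]
side egg_cup [([0.4711, -0.0708, 0.0091], 0.82), ([0.4869, 0.3007, 0.0048], 0.5)]
side egg [([0.4865, 0.2985, 0.0246], 0.71), ([0.4713, -0.0738, 0.0282], 0.52)]
side saucer_well [([0.4834, -0.0815, 0.0037], 0.86)]
tcp to well 0.04221071247458391 [ 0.2  0.5 -0.1]
```

View pics/s2c.png

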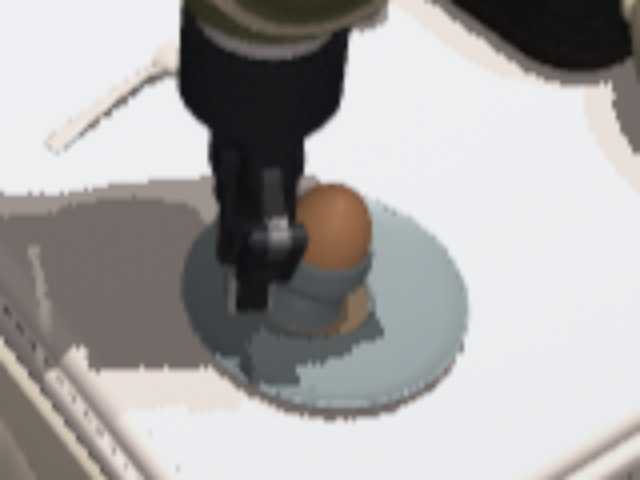

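The cup has begun to lean into the well and the saucer hasn't moved. Finer steps now.

Converted, -0.004 m / 0.3 = -0.0133, -0.003 m / 0.3 = -0.01.

```bash
echo '[[[-0.0033, 0, 0, 0, 0.3], [-0.0067, 0, 0, 0, 0.3], [-0.01, 0, 0, 0, 0.3], [-0.0133, 0, 0, 0, 0.3], [-0.0133, 0, 0, 0, 0.3]]]' | python3 -m crank
python3 chk.py s3|grep -v start
```

```text
time: 5.75
position: [0.4477, -0.0651, 0.0233]
orientation: [0.731, 3.055, -0.0]
contact_force: [0.5, 0.7, 0.0]
grip_width: 0.3
grip_force: 0.2
[ 0.44774417 -0.06510294  0.02330958] now (array([384.97, 286.87]), [376, 277, 18, 21, 297])
pred shift [9.83917146 0.77051319] drop part [-0.1582253   1.28122956]
side egg_cup [([0.4755, -0.0746, 0.012], 0.82), ([0.4886, 0.3009, 0.0073], 0.51)]
side egg [([0.4873, 0.2984, 0.0257], 0.65), ([0.4768, -0.0757, 0.0262], 0.61)]
side saucer_well [([0.4824, -0.0797, 0.0049], 0.94)]
tcp to well 0.03823633441538372 [-1.1  0.7 -0.3]
```

Converted, -0.002 m / 0.3 = -0.0067, -0.001 m / 0.3 = -0.0033.

```bash
echo '[[[-0.0033, 0, 0, 0, 0.3], [-0.0067, 0, 0, 0, 0.3], [-0.0067, 0, 0, 0, 0.3]]]' | python3 -m crank
python3 chk.py s4|grep -v start; echo '[[[-0.0033, 0, 0, 0, 0.3], [-0.0067, 0, 0, 0, 0.3], [-0.0067, 0, 0, 0, 0.3]]]' | python3 -m crank
python3 chk.py s5|grep -v start
```

```text
time: 6.25
position: [0.4495, -0.066, 0.0233]
orientation: [0.731, 3.055, -0.0]
contact_force: [-0.6, 0.5, -0.7]
grip_width: 0.3
grip_force: 0.2
[ 0.44951644 -0.06600508  0.02330409] now (array([385.97, 286.75]), [377, 277, 18, 21, 294])
pred shift [9.83917146 0.77051319] drop part [-0.1582253   1.28122956]
side egg_cup [([0.481, -0.0741, 0.0095], 0.87), ([0.4871, 0.2977, 0.0052], 0.7)]
side egg [([0.4885, 0.2999, 0.0243], 0.72), ([0.4815, -0.0799, 0.0259], 0.53)]
side saucer_well [([0.4838, -0.0823, 0.0066], 0.96)]
tcp to well 0.0362477302483505 [ 0.   0.5 -1. ]
time: 6.75
position: [0.4514, -0.0669, 0.0233]
orientation: [0.731, 3.055, -0.0]
contact_force: [-0.7, 1.5, -0.3]
grip_width: 0.301
grip_force: 0.4
[ 0.4513597  -0.06690049  0.02333289] now (array([385.68, 287.2 ]), [378, 277, 16, 21, 256])
pred shift [9.83917146 0.77051319] drop part [-0.1582253   1.28122956]
side egg_cup [([0.4842, 0.302, 0.0077], 0.6), ([0.488, -0.0785, 0.0089], 0.55)]
side egg [([0.489, 0.2992, 0.0224], 0.74), ([0.4834, -0.0832, 0.0244], 0.54)]
side saucer_well [([0.4862, -0.0817, 0.0041], 0.67)]
tcp to well 0.03419876639558114 [0.7 0.3 0.4]
```

View pics/s5c.png

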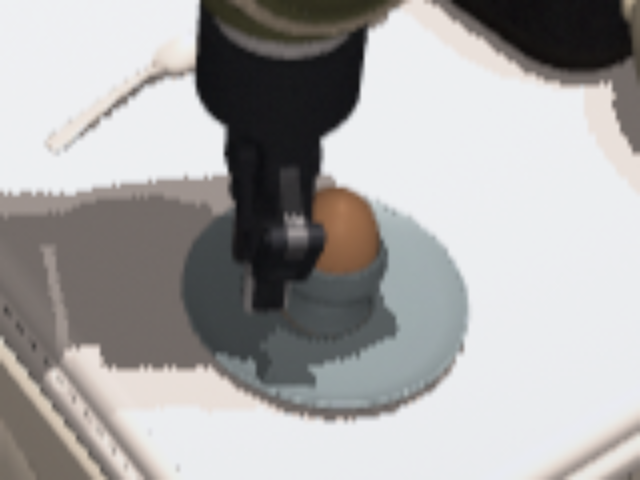

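The cup now stands level at crop (335,290), the clay is fully covered, and the egg's right edge moved back a pixel, so it appears to have dropped in. I'll back off and check with a clear view.

Converted, 0.065 m / 0.3 = 0.2167, 0.06 m / 0.3 = 0.2.

```bash
echo '[[[0.01, 0, 0, 0, 0.3], [0.0333, 0, 0, 0, 0.3], [0.1, 0, 0, 0, 0.3], [0.2, 0, 0, 0, 0.3], [0.2167, 0, -0.1667, 0, 0.3]]]' | python3 -m crank; echo '[[[0, 0, -0.1667, 0, 0.3], [0, 0, -0.3333, 0, 0.3], [0, 0, -0.4667, -0.1655, 0.3], [0, 0, -0.4667, -0.331, 0.3], [0, 0, -0.4667, -0.331, 0.3]]]' | python3 -m crank
python3 chk.py s6
python3 - <<'E'
from fit import *
T,im=look('pics/w4.png');print(T[:3,3],saucer(im,T))
u=np.random.default_rng(0).normal(size=(4000,3));u/=np.linalg.norm(u,axis=1)[:,None]
E=u*[.022,.022,.0285]+[0,0,.004+.020+.0285];E=E[E[:,2]>.0505]
def proj(P):
    Q=(np.linalg.inv(T@WM['T_tool_cam'])@np.c_[P,np.ones(len(P))].T)[:3].T
    th=np.arctan2(np.hypot(Q[:,0],Q[:,1]),Q[:,2]);d=Q[:,:2]/np.hypot(Q[:,0],Q[:,1])[:,None]
    return d*(th*WM['K'][0,0])[:,None]+[WM['K'][0,2],WM['K'][1,2]]
def cen(p):
    m=cv2.moments(cv2.convexHull(p.astype(np.float32)));return np.array([m['m10']/m['m00'],m['m01']/m['m00']])
for e in egg(im,T):
    r=least_squares(lambda c:cen(proj(E+[*c,0]))-e[0],[.48,-.08] if e[0][0]<480 else [.488,.3],diff_step=1e-3);print(e[:2],'egg',r.x)
lm(['egg_cup','egg','saucer','saucer_well'],'wrist')
cv2.imwrite('pics/w4c.png',cv2.resize(im[120:340,220:480,::-1],None,fx=2.7,fy=2.7))
E
python3 - <<'E'
import cv2
a=cv2.imread('pics/s6.png')[240:340,320:440];b=cv2.imread('pics/s6.png')[165:235,245:345]
cv2.imwrite('pics/s6v.png',cv2.hconcat([cv2.resize(a,(480,400),interpolation=cv2.INTER_CUBIC),cv2.resize(b,(320,400))[:, :320]]))
E
```

```text
time: 7.45
position: [0.3875, -0.0349, 0.0695]
orientation: [-0.728, -3.043, -0.003]
contact_force: [1.7, -0.1, 0.9]
grip_width: 0.298
grip_force: 0.0
time: 7.95
position: [0.393, -0.0373, 0.2136]
orientation: [0.327, 3.123, -0.001]
contact_force: [-0.8, -0.5, -0.5]
grip_width: 0.3
grip_force: 0.0
start (array([373.03, 286.03]), [362, 276, 22, 20, 338])
[ 0.39301383 -0.03727612  0.21358283] now (array([382.99, 287.63]), [372, 277, 22, 21, 335])
pred shift [9.83917146 0.77051319] drop part [-0.1582253   1.28122956]
side egg_cup [([0.4887, -0.0797, 0.0043], 0.94), ([0.4864, 0.2994, 0.0088], 0.85)]
side egg [([0.4828, -0.0828, 0.0236], 0.91), ([0.489, 0.2994, 0.0234], 0.76)]
side saucer_well [([0.4828, -0.0823, 0.0036], 0.84)]
tcp to well 0.09963259771381543 [-0.3 -0.3  0.3]
[ 0.39272139 -0.0371986   0.21216763] (array([ 0.48127378, -0.08040401]), 374)
(array([580.8, 201. ]), [568, 185, 28, 31, 626]) egg [0.48632819 0.29726382]
(array([306.3, 264.1]), [297, 246, 22, 39, 626]) egg [ 0.4822013  -0.07536595]
(array([524.2, 321.6]), [509, 311, 30, 23, 314]) egg [0.66743052 0.21743543]
wrist egg_cup [([0.4926, 0.3009, 0.005], 0.72)]
wrist egg [([0.4882, 0.3027, 0.025], 0.98), ([0.4818, -0.0847, 0.0216], 0.96)]
wrist saucer [([0.4896, 0.3034, 0.0009], 0.95), ([0.4843, -0.0827, -0.004], 0.87)]
wrist saucer_well [([0.4881, -0.0773, 0.004], 0.65)]
```

View pics/s6v.png

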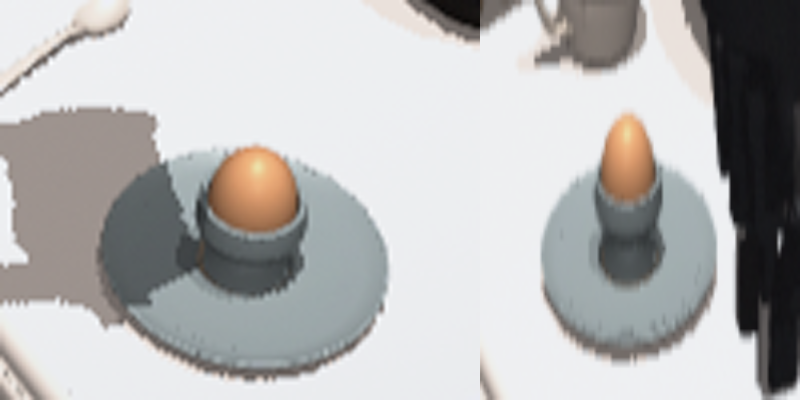

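View pics/w4c.png

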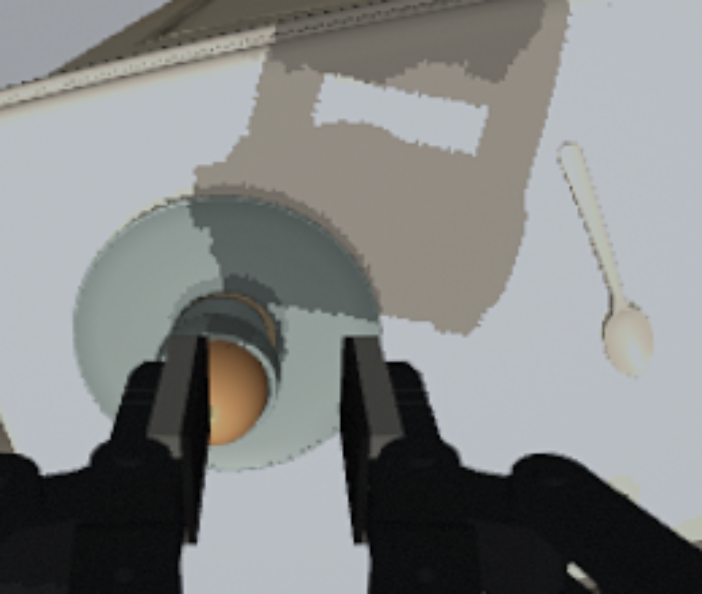

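The side view shows the cup upright and central, with no clay showing. The egg shifted by (10.0,1.6) px against a prediction of (9.8,0.8) px. The wrist view shows only a thin clay crescent behind the foot, which fits a seated cup, and the saucer is within 2 mm of its start. Handing in.

```bash
python3 -c "
from plant import ctrl
print(ctrl.close_job())"
```

```text
the job is handed in; nothing more can be done
None
```

I nudged the egg cup into its saucer's well and handed the job in after about 8 s of robot time; the last pictures show it upright and seated with its egg in, but the hand-in returned no verdict.

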